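# Dock a binding cassette carriage in the batch reader

## Task

Press the parking catch beside the rail all the way down so that it lets the cassette carriage go, then push the carriage along its rail into the reader until you feel the sprung stop inside, press that stop about half way in, and leave the carriage resting against it. The carriage binds if it is pushed away from the centre line of its rail (which is not the middle of its plate): never force it or lift it off the rail. Do not disturb the bottle and the tube rack beside it.

Things in the scene. Friction and masses are not known exactly. Their poses are not given: they have to be found in the camera images.
- reader: White batch reader, fixed. Origin on the table, on its rail's centre line in the plane of the mouth; x points along the rail into the hood (the way to push), y left. Hood x 0 to 130 mm, y -90 to 164, 85 high. An aluminium deck (x -256 to 120, y -34 to 128, top at z 8) leads into it, with a rubber-faced rail 24 mm wide, 12 high on y = 0.
- mouth (a point): On the rail's line in the plane of the hood's open front, 14 mm above the table. The mouth is 226 mm wide, clear up to z 60. Hidden behind it on the rail's line waits a spring plunger, which meets the middle of the plate's front edge; its tip is somewhere 55 to 85 mm behind the mouth, different each time.
- carriage: Grey carriage, 0.75 to 1.1 kg, loose on the deck, two strips of cassettes on it. Origin on the rail's line, at mid-length, under its feet (8 mm above the table); x forward. Plate x -82 to 82, set off to the left: y -42 to 132, z 16 to 24. A smooth push wall 12 mm thick stands across its rear (outer face x = -82) up to z 54. Starts 3 to 8 mm short of the catch's tooth.
- shoe (a point): Middle of the guide shoe under the carriage, 44 mm long, 50 mm behind the carriage's origin, astride the rail with 1 mm play a side. Pushed on the rail's line (carriage y = 0) or within 10 mm of it, it slides with 3 to 15 N. Pushed at the plate's middle (y = 45) or farther out it skews and binds; more force binds it harder: back off and push on the line. Never push with 30 N or more.
- catch_pad (a point): Middle of the top face of the parking catch's round grey pad (30 mm across), right of the carriage's front; it starts 53 mm above the table and goes down with the catch. A tooth on the catch stands in the carriage's way, on the right end of its front edge, until the pad is pressed.
- catch (a joint): Parking catch, vertical slide: 0 m up (blocking) to 0.020 m fully down (the carriage is free). Pressed straight down from above with about 5 N it moves and stays where it is left.
- plunger (a joint): Sprung stop inside the hood, hidden: 0 m = untouched, grows as the carriage presses it in, 0.014 m = bottomed out. Spring 1.2 N per mm, no preload, so half way (7 mm) adds about 8 N to the push that slides the carriage. On letting go the spring eases the carriage back a few mm until friction holds it, still touching.
- bottle: White dropper bottle with a red cap, 27 mm across, 82 mm high, standing right of the deck behind the catch; origin at the middle of its underside. Leave it alone.
- tube_rack: Clear tray with white tubes, 106 x 95 x 52 mm, standing left of the deck; origin at the middle of its underside. Leave it alone.
Not all that is in view belongs to the job. There is more than one size of the part that bears catch_pad; the job needs the largest.

How it is judged:
On the way, in this order (a step that is already met when the one before it is completed fails the run):
1. the parking catch has been pressed down (value of joint catch above 0.017 m), for 0.1 s.
2. the carriage presses the sprung stop about half way in (3.5 to 11.5 mm of 14) (value of joint plunger between 0.0035 and 0.0115 m and x of carriage in the frame of reader above -0.04 m), for 0.3 s.
At the end, for the whole second after the job is handed in: The carriage lies flat on its rail inside the mouth (its origin less than 40 mm in front of the mouth plane), at rest and still touching the sprung stop (plunger in by more than 0.3 mm), with the catch down (more than 17 mm) (value of joint plunger above 0.0003 m and x of carriage in the frame of reader above -0.04 m and value of joint catch above 0.017 m and linear speed of carriage below 0.01 m/s and height (world z) of carriage below 0.014 m and angle between carriage's own z axis and vertical below 0.06 rad).
It fails at once if the carriage is pushed with 30 N or more (contact force between any of the fingers, the arm and carriage above 30 N).
It fails at once if the sprung stop is bottomed out (13 mm or more) (value of joint plunger above 0.013 m).
It fails at once if the carriage is lifted or tipped off its rail (height (world z) of carriage above 0.02 m or angle between carriage's own z axis and vertical above 0.12 rad).
It fails at once if the bottle or the tube rack is moved by more than 30 mm or tipped (distance of any of bottle, tube_rack from where it was at the start of the episode above 0.03 m or angle between any of bottle, tube_rack's own z axis and vertical above 0.4 rad).
It also fails if it takes over 58 s, if anything falls off the work surface, if the arm or the gripper's body presses on something with over 40 N, if the wrist force passes 120 N, or if a joint passes its speed limit or range.

## Robot

A 6-joint arm with a two-finger parallel gripper is mounted at the origin on a cart in front of the work surface, level with it; the furniture and walls round the work are solid. World frame = base frame: x ahead of the robot, y to its left, z up, the work surface at z = 0. Lengths are in m, angles in rad, forces in N, time in s.
With the tool pointing down it reaches from about 0.375 to 0.9 m from the base axis. Payload 3.1 kg.
Tool frame: the origin (TCP) lies midway between the tips of the shut fingers; the grasp point (between the pads) lies 19 mm behind it; z points along the fingers, y is the line along which they close (so a half turn about z gives the same grasp; the last joint's range is limited). The gripper opens to 85 mm and grips with 20 to 120 N. Pads are 22 mm wide; open, the fingers measure 114 mm over their backs; the gripper's body (76 mm by 85 mm) begins 54 mm behind the grasp point. The pads swing forward as they close: fully open they stand 13 mm farther back than shut.
Start: joints at [1.042, 0.527, 1.433, -0, 1.181, -0.178], TCP at [0.215, 0.587, 0.231] pointing down, gripper open.
Joint ranges: [-3.08, 3.08], [-0.75, 2.2], [0.22, 2.44], [-1.43, 4.57], [0, 2.65], [-2.85, 2.85]. Speed limits (rad/s): [2.79, 2.79, 3.14, 3.14, 3.14, 3.14].

## Interface

Orientations are given as a rotation vector (axis times angle).
In Python, from workcell import manip gives the robot as it stands.
- The arm moves only by the shell command python3 -m inch 'ROWS' [OPENING] [FORCE]. ROWS is JSON, one flat list of numbers, 6 for each row, row after row: the shift along the tool's x, y, z in units of 0.25 m (1.0 is 0.25 m), then the turn, a rotation vector about the tool's x, y, z in units of 30 degrees (1.0 is 30 degrees). In form: [x, y, z, wx, wy, wz, x, y, z, wx, wy, wz, ...]. A call has 1 to 8 rows; each row shifts and turns the commanded pose from where the row before left it, along the tool's axes as they then stand; what a row does not reach is not made up. A row lasts 1/8 s, in which the tool goes at most 62.5 mm and 10.7 degrees, less where a joint would pass 70% of its speed; a pose out of reach is approached as far as the arm can. A call with a number of a shift or a turn outside -1 to 1 is refused whole. A call with a gripper value outside its range is refused whole. OPENING is the closure, from -1 (fully open) to 1 (shut), set as the call begins (- or left out, the last holds). The fingers move at their own pace and stop on an object; FORCE is the grip in N (left out, the last holds). Time passes only in rows, so rows that do not move let the fingers close. It gives the time, the measured TCP pose, the force, the opening and the grip force at its end, in the units of the state.
- manip.get_obs(): the state, without advancing time (a new reading comes with each control period).
- manip.capture(name): name is "side" or "top"; returns the picture (400x640x3 uint8, red, green, blue); there is no depth.
- manip.camera_info(name): a dict with "fx", "fy", "cx", "cy" (pixels), "k1" (the pictures are not rectified: a ray, as slopes to the right and down, at radius r is drawn at 1 + k1 r^2 times it, then the intrinsics apply), "view" (4x4, takes a point from world to camera coordinates). Camera axes: x right, y down, z forward; pixel columns grow to the right and rows downward; lengths in m; the calibration is good to about 2 mm. A picture is of the moment at which its call begins. camera_info takes no time and is no camera call.
- manip.close_job(): hands the job in; it is judged then, once.
Trained networks look in the newest picture that a camera, given by its name, has taken for a name from the list of things; names that differ only in an ending like _2 or _b are one class to them, and where a whole thing is asked for, a point or a joint stands for the part that bears it (a point fixed in the world has none). Each returns a list of dicts, best first, with "score" (0 to 1); they miss things now and then, are a little off and sometimes report something else, mostly with a low value. They report only what shows in the picture. A call takes as long as a camera call. They do not tell look-alikes from the thing itself.
- manip.recognise(camera, query): "box" ([centre column, centre row, width, height] in pixels, round what is visible of it).
The state is a dict: "time_s": time; "joint_pos": joint angles; "qd": joint speeds; "tau": joint torques, N m; "position": TCP position; "eef_rot": TCP orientation; "ft_force": force on the tool from outside, world axes, zero at the start; "moment": the same for the moment, N m; "width": finger opening in m; "grip_force": force on a finger pad.
Only numpy, scipy, OpenCV 4.12 (cv2) and the standard library are available. Lean on these libraries where they do the work, as an engineer would, in place of code of your own. Each camera call takes 0.05 s, during which the arm holds its last target. There are 200 camera calls.

## Working session

There is one attempt and no reset: what is moved stays moved. The work goes in short steps, Python scripts to look and compute and a shell command to move; the robot and the scene stay as the last step left them, time stands still between calls to the robot, and variables do not carry over. Pictures are saved under pics/ and viewed, at most 10 in all, crops included, and the job is handed in when it is done.

```bash
mkdir -p pics
python3 - <<'E'
from workcell import manip
import cv2,json
o=manip.get_obs();print({k:o[k] for k in("time_s","position","eef_rot","ft_force","width")})
for c in("top","side"):
    im=manip.capture(c);cv2.imwrite(f"pics/{c}0.png",im[:,:,::-1])
    i=manip.camera_info(c);print(c,i)
    for q in("reader","carriage","catch_pad","catch","bottle","tube_rack","mouth","shoe"):
        try: print(q,[(round(d["score"],2),[round(float(v)) for v in d["box"]]) for d in manip.recognise(c,q)][:4])
        except Exception as e: print(q,e)
E
```

```text
{'time_s': 0.0, 'position': array([0.2144027 , 0.58632222, 0.23030352]), 'eef_rot': array([-0.54813838, -3.0926425 ,  0.00323696]), 'ft_force': array([-1.29263293,  1.18624438, -0.03695668]), 'width': 0.08543409007017211}
top {'fx': 514.3710595889734, 'fy': 514.3710595889734, 'cx': 314.5558649831637, 'cy': 201.3764862882889, 'k1': 0.02960112526515578, 'view': array([[ 0.02209662, -0.99917637,  0.03403417, -0.01209609],
       [-0.98118433, -0.02820469, -0.19100212,  0.6708368 ],
       [ 0.19180472, -0.0291733 , -0.98099942,  1.01148875],
       [ 0.        ,  0.        ,  0.        ,  1.        ]])}
reader [(0.57, [292, 209, 125, 191])]
carriage [(0.83, [301, 248, 87, 83])]
catch_pad [(0.68, [389, 189, 18, 8]), (0.53, [343, 198, 30, 16])]
catch [(0.74, [347, 198, 22, 19]), (0.71, [291, 209, 126, 193]), (0.62, [386, 187, 19, 10])]
bottle [(0.66, [383, 258, 16, 14])]
tube_rack [(0.56, [211, 248, 44, 50]), (0.41, [294, 209, 130, 192]), (0.27, [302, 247, 91, 90])]
mouth [(0.79, [294, 207, 127, 196]), (0.29, [300, 246, 88, 86])]
shoe [(0.34, [292, 210, 129, 193])]
side {'fx': 380.09621148360696, 'fy': 380.09621148360696, 'cx': 317.75511967932687, 'cy': 199.51799021593186, 'k1': 0.016467983303367757, 'view': array([[ 0.85271537, -0.52221088,  0.01312618, -0.53756333],
       [-0.20409199, -0.35618095, -0.91185612,  0.21103592],
       [ 0.48085648,  0.77487478, -0.41030003,  0.55269155],
       [ 0.        ,  0.        ,  0.        ,  1.        ]])}
reader [(0.62, [319, 217, 191, 108])]
carriage []
catch_pad [(0.79, [356, 229, 23, 14]), (0.57, [444, 262, 20, 14]), (0.47, [391, 250, 16, 12])]
catch [(0.74, [444, 260, 21, 11]), (0.59, [321, 216, 192, 106]), (0.52, [353, 229, 21, 18]), (0.43, [392, 249, 15, 11])]
bottle [(0.73, [323, 262, 18, 44])]
tube_rack [(0.68, [254, 198, 47, 33])]
mouth [(0.98, [321, 215, 190, 109])]
shoe [(0.83, [292, 230, 107, 60])]
```

Run:
```python
import cv2
a=cv2.imread("pics/top0.png")[90:315,170:470];cv2.imwrite("pics/topc.png",cv2.resize(a,(800,600),interpolation=cv2.INTER_CUBIC))
a=cv2.imread("pics/side0.png")[140:320,200:480];cv2.imwrite("pics/sidec.png",cv2.resize(a,(800,514),interpolation=cv2.INTER_CUBIC))
```

```text
(no output)
```

View pics/topc.png

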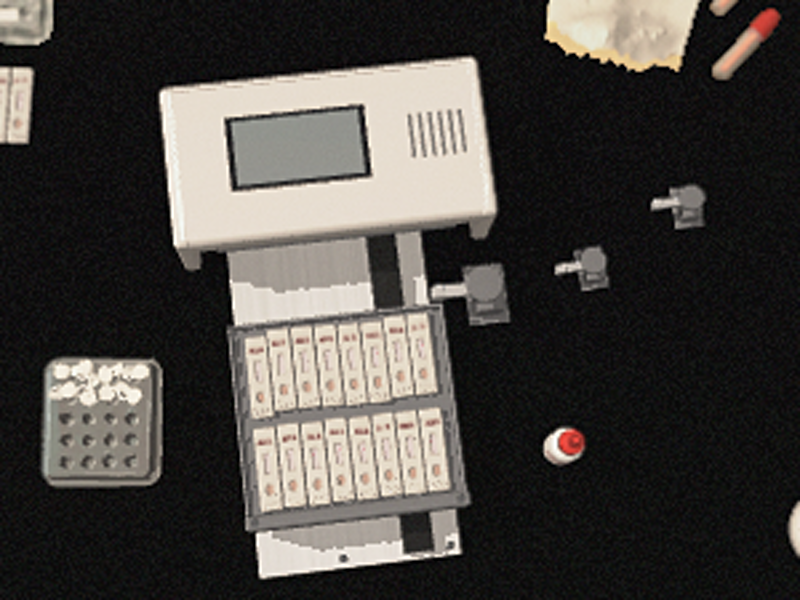

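View pics/sidec.png

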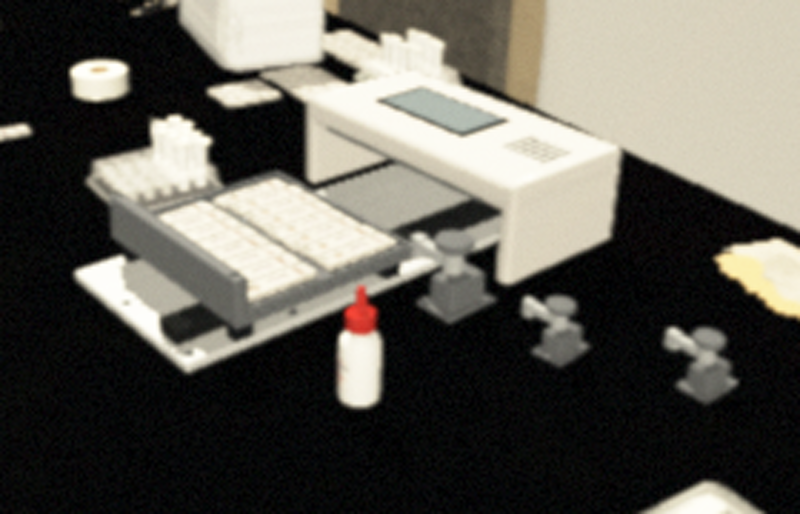

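```bash
cat > h.py <<'E'
import numpy as np,cv2
from scipy.optimize import least_squares
from workcell import manip
CI={c:manip.camera_info(c) for c in("top","side")}
def proj(c,P):
    i=CI[c];P=np.atleast_2d(P);q=P@i["view"][:3,:3].T+i["view"][:3,3]
    s=q[:,:2]/q[:,2:];s=s*(1+i["k1"]*(s**2).sum(1,keepdims=True))
    return s*[i["fx"],i["fy"]]+[i["cx"],i["cy"]]
def px(c,u):
    u=np.array(u,float)
    return u/(800/300)+[170,90] if c=="top" else u/(800/280)+[200,140]
def R(p,L,z0=0):
    L=np.array(L,float);c,s=np.cos(p[2]),np.sin(p[2])
    return np.c_[p[0]+c*L[:,0]-s*L[:,1],p[1]+s*L[:,0]+c*L[:,1],L[:,2]+z0]
def fit(obs,p0,z0=0):
    f=lambda p:np.concatenate([proj(c,R(p,[l],z0))[0]-px(c,u) for c,l,u in obs])
    r=least_squares(f,p0,loss="soft_l1");return r.x,f(r.x).reshape(-1,2)
E
cat > a.py <<'E'
from h import *
np.set_printoptions(precision=4,suppress=True)
m=lambda *a:np.array(a)/1e3
rd=[("top",m(-256,128,8),(260,577)),("top",m(-256,-34,8),(461,553)),("top",m(0,164,85),(178,250)),("top",m(0,-90,85),(496,213)),("top",m(130,164,85),(160,88)),("top",m(130,-90,85),(476,57)),
("side",m(-256,128,8),(76,272)),("side",m(-256,-34,8),(190,364)),("side",m(0,-90,0),(503,283)),("side",m(130,-90,0),(611,238)),("side",m(130,-90,85),(620,150))]
p,r=fit(rd,[.6,0,0]);print("reader",p);print(r)
for z0 in(0,.008):
    cr=[("top",m(82,132,24),(229,328)),("top",m(82,-42,24),(440,306)),("top",m(-82,132,54),(249,530)),("top",m(-82,-42,54),(469,504)),("side",m(-82,132,54),(110,203)),("side",m(-82,-42,54),(245,290))]
    q,r=fit(cr,[.5,0,0],z0);print("carr",z0,q);print(r)
    d=q[:2]-p[:2];c,s=np.cos(p[2]),np.sin(p[2]);print("in reader",c*d[0]+s*d[1],-s*d[0]+c*d[1])
w,r=None,None
f=lambda P:np.concatenate([proj("top",P)[0]-px("top",(486,280)),proj("side",P)[0]-px("side",(453,238))])
s=least_squares(f,[.6,-.1,.05]);print("pad",s.x,s.fun);w=s.x
d=w[:2]-p[:2];c,s=np.cos(p[2]),np.sin(p[2]);print("in reader",c*d[0]+s*d[1],-s*d[0]+c*d[1])
f=lambda P:np.concatenate([proj("top",P)[0]-px("top",(573,441)),proj("side",P)[0]-px("side",(361,293))])
print("bottle top",least_squares(f,[.6,-.1,.05]).x)
E
python3 a.py
```

```text
reader [0.7235 0.0076 0.1439]
[[ 0.0039  0.7695]
 [ 0.5055  0.2715]
 [-1.7843 -0.3839]
 [ 1.0346 -0.0119]
 [-0.8329  0.378 ]
 [ 0.2145 -0.4016]
 [-0.6306 -0.9922]
 [-0.7231 -0.5062]
 [ 1.6261  0.934 ]
 [ 0.2364 -0.26  ]
 [ 1.3661 -1.856 ]]
carr 0 [ 0.5883 -0.0125  0.1491]
[[-0.2806 -0.0271]
 [ 0.4549 -1.3101]
 [-0.5024  0.54  ]
 [ 1.3604 -0.5364]
 [ 0.0742 -0.5031]
 [-1.7362  0.2082]]
in reader -0.13664237893101314 -0.0004857079435253292
carr 0.008 [ 0.5877 -0.0135  0.1524]
[[-0.1968 -0.1573]
 [ 1.0783 -1.7703]
 [-0.0874  0.9559]
 [ 2.3735 -0.4915]
 [-0.3829 -3.4199]
 [-1.714  -3.0852]]
in reader -0.13737523789623454 -0.0014459211644861358
pad [ 0.6878 -0.0743  0.0517] [-0.5388  0.8349  0.9663 -0.189 ]
in reader -0.04707744323273388 -0.07589556655432315
bottle top [ 0.561  -0.1406  0.076 ]
```

```bash
python3 -m inch '[0,0,0,0,0,0.343, 0,0,0,0,0,0.343, 0,0,0,0,0,0.343, 0,0,0,0,0,0.343, 0,0,0,0,0,0.343, 0,0,0,0,0,0.343]' 1 40
cat > st.py <<'E'
import sys
from h import *
from scipy.spatial.transform import Rotation as Ro
np.set_printoptions(precision=4,suppress=True)
p=np.array([.7235,.0076,.1439])
T={"pad":[-.047,-.076,.053],"rear":[-.219,0,.04]}
def st():
    o=manip.get_obs();M=Ro.from_rotvec(o["eef_rot"]).as_matrix();P=o["position"]
    c,s=np.cos(p[2]),np.sin(p[2]);d=P-[p[0],p[1],0]
    r=np.array([c*d[0]+s*d[1],-s*d[0]+c*d[1],P[2]])
    print("t",o["time_s"],"in reader",r,"yawx-target deg",np.degrees(np.arctan2(M[1,0],M[0,0])-p[2])-90,"toolz",M[:,2],"F",o["ft_force"],"w",o["width"],"j",o["joint_pos"])
    for k,v in T.items():
        w=np.array([p[0]+c*v[0]-s*v[1],p[1]+s*v[0]+c*v[1],v[2]])
        print(k,"tool shift units",M.T@(w-P)/.25)
st()
E
python3 st.py
```

```text
time_s: 1.65
position: [0.2147, 0.5869, 0.2313]
eef_rot: [-2.065, -2.368, -0.0]
ft_force: [0.1, 0.4, 0.6]
width: -0.0001
grip_force: 0.0
t 1.65 in reader [-0.4204  0.6463  0.2313] yawx-target deg -0.4261040143517789 toolz [ 0.  0. -1.] F [0.0976 0.4273 0.6244] w -0.0001248309552252217 j [1.0415 0.5275 1.4327 0.     1.1814 0.905 ]
pad tool shift units [-2.8781  1.5151  0.7133]
rear tool shift units [-2.5792  0.8249  0.7653]
```

```bash
python3 -m inch '[-0.18,0.095,0,0,0,0, -0.18,0.095,0,0,0,0, -0.18,0.095,0,0,0,0, -0.18,0.095,0,0,0,0, -0.18,0.095,0,0,0,0, -0.18,0.095,0,0,0,0, -0.18,0.095,0,0,0,0, -0.18,0.095,0,0,0,0]'
python3 -m inch '[-0.18,0.095,0,0,0,0, -0.18,0.095,0,0,0,0, -0.18,0.095,0,0,0,0, -0.18,0.095,0.1,0,0,0, -0.18,0.095,0.1,0,0,0, -0.18,0.095,0.1,0,0,0, -0.18,0.095,0.1,0,0,0, -0.18,0.095,0.1,0,0,0]'
python3 -m inch '[0,0,0,0,0,0.015,0,0,0,0,0,0]'; python3 st.py
python3 - <<'E'
from workcell import manip
import cv2
b=[]
for c in("side","top"):
    a=manip.capture(c);a=(a[140:320,200:480] if c=="side" else a[120:300,230:510])[:,:,::-1]
    b.append(cv2.resize(a,(400,257),interpolation=cv2.INTER_CUBIC) if 0 else cv2.resize(a,(466,300),interpolation=cv2.INTER_CUBIC))
cv2.imwrite("pics/p1.png",cv2.vconcat(b))
E
```

```text
time_s: 2.65
position: [0.4549, 0.2562, 0.2316]
eef_rot: [2.058, 2.374, 0.001]
ft_force: [0.3, 0.2, 0.6]
width: -0.0004
grip_force: 0.0
time_s: 3.65
position: [0.6941, -0.0733, 0.1055]
eef_rot: [2.058, 2.373, 0.0]
ft_force: [0.3, 0.4, 0.2]
width: -0.0
grip_force: 0.0
time_s: 3.9
position: [0.6926, -0.0716, 0.106]
eef_rot: [-2.067, -2.364, 0.0]
ft_force: [-0.1, 0.3, 0.5]
width: -0.0002
grip_force: 0.0
t 3.9 in reader [-0.042  -0.0739  0.106 ] yawx-target deg -0.5611454682887853 toolz [-0.0013  0.0008 -1.    ] F [-0.145   0.2892  0.529 ] w -0.00023202948475518407 j [-0.2633  0.7643  1.3347  0.0005  1.044  -0.3976]
pad tool shift units [-0.0088 -0.0198  0.2119]
rear tool shift units [ 0.2884 -0.7106  0.265 ]
```

View pics/p1.png

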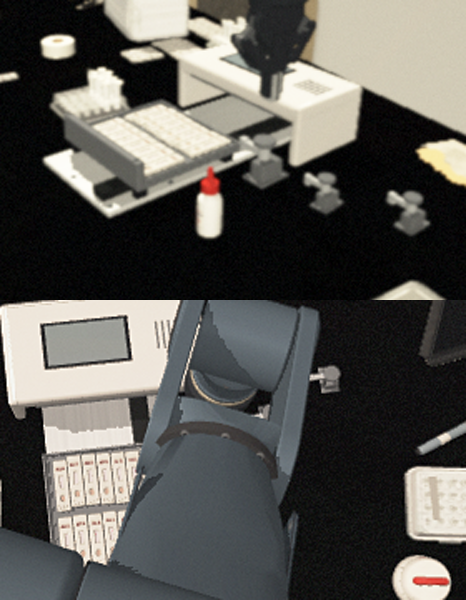

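```bash
python3 -m inch '[-0.004,-0.01,0.05,0,0,-0.02, -0.005,-0.01,0.05,0,0,0, 0,0,0.05,0,0,0, 0,0,0.04,0,0,0, 0,0,0.02,0,0,0, 0,0,0.02,0,0,0,0,0,0,0,0,0]'; python3 st.py
```

```text
time_s: 4.88
position: [0.6887, -0.0748, 0.0487]
eef_rot: [2.054, 2.376, 0.0]
ft_force: [-0.3, -0.6, 0.5]
width: 0.0002
grip_force: 0.0
t 4.875 in reader [-0.0462 -0.0766  0.0487] yawx-target deg 0.06363996619165846 toolz [ 0.0007 -0.0002 -1.    ] F [-0.2597 -0.6129  0.5229] w 0.00022701399008563027 j [-0.2692  0.8341  1.3704  0.      0.9364 -0.4142]
pad tool shift units [ 0.0024 -0.003  -0.0174]
rear tool shift units [ 0.3072 -0.6907  0.0341]
```

```bash
python3 -m inch '[0,0,0.01,0,0,0, 0,0,0.01,0,0,0]';python3 -m inch '[0,0,0.01,0,0,0, 0,0,0.01,0,0,0]'; python3 st.py
```

```text
time_s: 5.12
position: [0.6892, -0.075, 0.0446]
eef_rot: [2.053, 2.375, 0.001]
ft_force: [-0.6, 0.5, 3.4]
width: 0.0001
grip_force: 1.9
time_s: 5.38
position: [0.6892, -0.075, 0.0391]
eef_rot: [2.054, 2.375, 0.001]
ft_force: [0.8, 0.2, 3.2]
width: -0.0
grip_force: 1.9
t 5.375 in reader [-0.0458 -0.0768  0.0391] yawx-target deg 0.06263460903785756 toolz [ 0.0017 -0.0004 -1.    ] F [0.7992 0.2147 3.2263] w -3.3114660948569254e-05 j [-0.2692  0.8473  1.3726  0.      0.9199 -0.4142]
pad tool shift units [ 0.0031 -0.0047 -0.0556]
rear tool shift units [ 0.3079 -0.6924 -0.0049]
```

Pressing with about 3 N; continue to the end stop.

```bash
for i in 1 ; do python3 -m inch '[0,0,0.01,0,0,0, 0,0,0.01,0,0,0]';done; python3 -m inch '[0,0,0.01,0,0,0, 0,0,0,0,0,0]'|sed -n 2,4p;  python3 -m inch '[0,0,0.008,0,0,0, 0,0,0,0,0,0]'|sed -n 2,4p
```

```text
time_s: 5.62
position: [0.6891, -0.075, 0.0339]
eef_rot: [2.054, 2.375, 0.001]
ft_force: [1.6, -0.1, 3.6]
width: -0.0001
grip_force: 1.9
position: [0.6892, -0.075, 0.033]
eef_rot: [2.054, 2.375, 0.001]
ft_force: [-1.7, 0.7, 10.1]
position: [0.6893, -0.075, 0.033]
eef_rot: [2.053, 2.375, 0.001]
ft_force: [-4.0, 1.4, 19.1]
```

```bash
python3 -m inch '[0,0,-0.1,0,0,0, 0,0,-0.16,0,0,0, 0,0,-0.17,0,0,0, 0.1,-0.15,0,0,0,0, 0.1,-0.17,0,0,0,0, 0.107,-0.17,0,0,0,0, 0,-0.19,0,0,0,0, 0,-0.185,0,0,0,0]' >/dev/null; python3 -m inch '[0,0,0,0,0,0,0,0,0,0,0,0]'; python3 st.py
python3 - <<'E'
from workcell import manip
import cv2
a=manip.capture("side")[140:320,200:480,::-1];cv2.imwrite("pics/p2.png",cv2.resize(a,(800,514),interpolation=cv2.INTER_CUBIC))
E
```

```text
time_s: 7.38
position: [0.464, -0.0303, 0.1366]
eef_rot: [2.055, 2.376, 0.0]
ft_force: [-0.7, 0.6, 0.0]
width: 0.0002
grip_force: 0.0
t 7.375 in reader [-0.2623 -0.0003  0.1366] yawx-target deg 0.040531635539593935 toolz [ 0.0006 -0.0001 -1.    ] F [-0.6705  0.6005  0.0354] w 0.0002470436907848693 j [-0.3063  0.4728  1.9185  0.0001  0.7497 -0.451 ]
pad tool shift units [-0.3033  0.8606  0.3351]
rear tool shift units [0.0012 0.1728 0.3867]
```

View pics/p2.png

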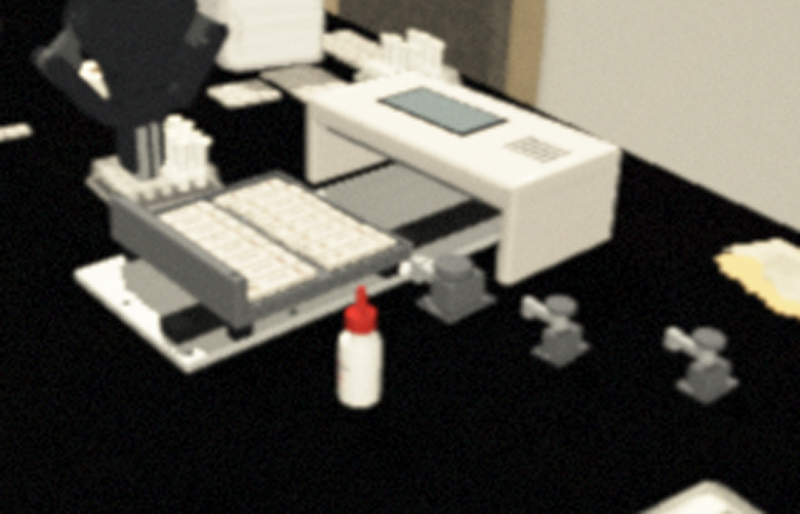

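```bash
python3 -m inch '[0,0,0.14,0,0,0, 0,0,0.14,0,0,0, 0,0,0.09,0,0,0, 0,0,0.045,0,0,0, 0,0.03,0,0,0,0, 0,0.03,0,0,0,0, 0,0.02,0,0,0,0, 0,0,0,0,0,0]'>/dev/null; python3 st.py; python3 -m inch '[0,0.02,0,0,0,0,0,0.02,0,0,0,0]';python3 st.py
```

```text
t 8.425 in reader [-0.2417 -0.0002  0.0338] yawx-target deg 0.08947208258220485 toolz [ 0.0022 -0.0007 -1.    ] F [ 0.4924  0.6574 -0.9358] w 4.559311258182821e-05 j [-0.2872  0.6921  1.9277 -0.      0.5195 -0.4326]
pad tool shift units [-0.3044  0.7785 -0.0751]
rear tool shift units [ 0.0008  0.0909 -0.0248]
time_s: 8.68
position: [0.492, -0.0256, 0.0331]
eef_rot: [-2.053, -2.375, 0.002]
ft_force: [-4.4, -2.1, 0.8]
width: 0.0
grip_force: 2.3
t 8.675 in reader [-0.2338  0.0004  0.0331] yawx-target deg 0.08631444100460328 toolz [-0.0028  0.0004 -1.    ] F [-4.396  -2.1048  0.7883] w 5.798186489120649e-06 j [-0.2789  0.6982  1.905  -0.0008  0.5412 -0.4236]
pad tool shift units [-0.3066  0.7467 -0.0819]
rear tool shift units [-0.0016  0.0593 -0.0277]
```

```bash
python3 -m inch '[0,0.02,0,0,0,0,0,0.02,0,0,0,0,0,0.02,0,0,0,0]';python3 st.py|head -1;python3 -m inch '[0,0.02,0,0,0,0,0,0.02,0,0,0,0,0,0.02,0,0,0,0]'|grep force;python3 st.py|head -1
```

```text
time_s: 9.05
position: [0.5068, -0.0235, 0.0328]
eef_rot: [-2.052, -2.375, 0.003]
ft_force: [-6.2, -3.5, 0.7]
width: -0.0002
grip_force: 3.1
t 9.05 in reader [-0.2189  0.0003  0.0328] yawx-target deg 0.094116417967129 toolz [-0.0032  0.0003 -1.    ] F [-6.2062 -3.4913  0.6714] w -0.00016010520816021705 j [-0.2665  0.7072  1.8678 -0.001   0.5698 -0.4113]
ft_force: [-6.6, -2.9, 1.3]
grip_force: 3.2
t 9.425 in reader [-0.2042  0.0003  0.0327] yawx-target deg 0.09434991735452058 toolz [-0.0038  0.0003 -1.    ] F [-6.6177 -2.9211  1.269 ] w -0.00021887210568388664 j [-0.255   0.7162  1.8307 -0.0012  0.5986 -0.3995]
```

```bash
python3 -m inch '[0,0.02,0,0,0,0,0,0.02,0,0,0,0,0,0.02,0,0,0,0,0,0.02,0,0,0,0,0,0.02,0,0,0,0,0,0.02,0,0,0,0]'|grep force;python3 st.py|head -1;python3 -m inch '[0,0.02,0,0,0,0,0,0.02,0,0,0,0,0,0.02,0,0,0,0,0,0.02,0,0,0,0,0,0.02,0,0,0,0,0,0.02,0,0,0,0]'|grep force;python3 st.py|head -1
python3 -m inch '[0,0.02,0,0,0,0]'|grep force;python3 st.py|head -1
```

```text
ft_force: [-7.0, -2.1, 0.4]
grip_force: 3.2
t 10.175 in reader [-0.1744  0.0003  0.0326] yawx-target deg 0.09368642872600219 toolz [-0.0042  0.0001 -1.    ] F [-7.0232 -2.1225  0.3983] w 0.00025537862605364974 j [-0.2334  0.7358  1.7552 -0.0014  0.6547 -0.3778]
ft_force: [-5.8, -3.1, 0.5]
grip_force: 3.3
t 10.925 in reader [-0.1445  0.0002  0.0326] yawx-target deg 0.09710209396492075 toolz [-0.0043 -0.0001 -1.    ] F [-5.8143 -3.0846  0.4589] w 0.00012277014379618402 j [-0.214   0.7576  1.6783 -0.0015  0.71   -0.3585]
ft_force: [-5.9, -3.5, 0.9]
grip_force: 3.3
t 11.05 in reader [-0.1395  0.0002  0.0325] yawx-target deg 0.09585553083446996 toolz [-0.0045 -0.0001 -1.    ] F [-5.8951 -3.5284  0.9317] w -0.0001030615365710198 j [-0.2111  0.7614  1.6654 -0.0016  0.7191 -0.3555]
```

```bash
f(){ python3 st.py|head -1|cut -c1-46; }
python3 -m inch '[0,0.012,0,0,0,0]'|grep force;f
python3 -m inch '[0,0.012,0,0,0,0]'|grep force;f
python3 -m inch '[0,0.012,0,0,0,0]'|grep force;f
python3 -m inch '[0,0.012,0,0,0,0]'|grep force;f
```

```text
ft_force: [-5.3, -2.8, 1.8]
grip_force: 3.2
t 11.175 in reader [-0.1361  0.0001  0.0325] y
ft_force: [-6.1, -3.9, 1.1]
grip_force: 3.3
t 11.3 in reader [-0.1335  0.0002  0.0325] yaw
ft_force: [-5.9, -2.8, 1.6]
grip_force: 3.3
t 11.425 in reader [-0.1306  0.0002  0.0325] y
ft_force: [-5.4, -3.2, 1.0]
grip_force: 3.3
t 11.55 in reader [-0.1276  0.0002  0.0325] ya
```

```bash
f(){ python3 st.py|head -1|cut -c1-46; }
python3 -m inch '[0,0.012,0,0,0,0]'|grep force;f
python3 -m inch '[0,0.012,0,0,0,0]'|grep force;f
python3 -m inch '[0,0.012,0,0,0,0]'|grep force;f
```

```text
ft_force: [-6.2, -3.5, 1.1]
grip_force: 3.3
t 11.675 in reader [-0.1246  0.0002  0.0325] y
ft_force: [-6.1, -2.9, 1.2]
grip_force: 3.3
t 11.8 in reader [-0.1216  0.0002  0.0325] yaw
ft_force: [-6.1, -2.5, 1.2]
grip_force: 3.3
t 11.925 in reader [-0.1187  0.0002  0.0325] y
```

```bash
f(){ python3 st.py|head -1|cut -c1-46; }
python3 -m inch '[0,0.01,0,0,0,0]'|grep force;f
python3 -m inch '[0,0.01,0,0,0,0]'|grep force;f
```

```text
ft_force: [-6.1, -3.1, 1.9]
grip_force: 3.2
t 12.05 in reader [-0.116   0.0002  0.0325] ya
ft_force: [-5.4, -2.3, 1.1]
grip_force: 3.3
t 12.175 in reader [-0.1136  0.0002  0.0325] y
```

```bash
f(){ python3 st.py|head -1|cut -c1-46; }
python3 -m inch '[0,0.01,0,0,0,0]'|grep force;f
python3 -m inch '[0,0.01,0,0,0,0]'|grep force;f
```

```text
ft_force: [-5.4, -2.7, 1.6]
grip_force: 3.3
t 12.3 in reader [-0.1112  0.0002  0.0325] yaw
ft_force: [-6.7, -2.9, 1.5]
grip_force: 3.2
t 12.425 in reader [-0.1087  0.0002  0.0325] y
```

```bash
f(){ python3 st.py|head -1|cut -c1-46; }
python3 -m inch '[0,0.01,0,0,0,0]'|grep force;f
python3 -m inch '[0,0.01,0,0,0,0]'|grep force;f
```

```text
ft_force: [-6.3, -3.4, 1.5]
grip_force: 3.3
t 12.55 in reader [-0.1062  0.0002  0.0325] ya
ft_force: [-5.4, -3.5, 1.3]
grip_force: 3.3
t 12.675 in reader [-0.1036  0.0001  0.0325] y
```

```bash
f(){ python3 st.py|head -1|cut -c1-46; }
python3 -m inch '[0,0.01,0,0,0,0]'|grep force;f
python3 -m inch '[0,0.01,0,0,0,0]'|grep force;f
```

```text
ft_force: [-6.0, -2.9, 0.7]
grip_force: 3.2
t 12.8 in reader [-0.1012  0.0002  0.0325] yaw
ft_force: [-6.4, -3.5, 1.0]
grip_force: 3.4
t 12.925 in reader [-0.0987  0.0001  0.0325] y
```

```bash
f(){ python3 st.py|head -1|cut -c1-46; }
python3 -m inch '[0,0.01,0,0,0,0]'|grep force;f
python3 -m inch '[0,0.01,0,0,0,0]'|grep force;f
```

```text
ft_force: [-6.5, -3.8, 2.2]
grip_force: 3.4
t 13.05 in reader [-0.0963  0.0001  0.0324] ya
ft_force: [-7.4, -2.3, 1.8]
grip_force: 4.1
t 13.175 in reader [-0.0939  0.0002  0.0324] y
```

```bash
f(){ python3 st.py|head -1|cut -c1-46; }
python3 -m inch '[0,0.008,0,0,0,0]'|grep force;f
python3 -m inch '[0,0.008,0,0,0,0]'|grep force;f
```

```text
ft_force: [-8.8, -4.1, 2.8]
grip_force: 4.7
t 13.3 in reader [-0.0929  0.0004  0.0323] yaw
ft_force: [-11.5, -4.1, 3.2]
grip_force: 5.5
t 13.425 in reader [-0.092   0.0006  0.032 ] y
```

```bash
f(){ python3 st.py|head -1|cut -c1-46; }
python3 -m inch '[0,0.006,0,0,0,0]'|grep force;f
python3 -m inch '[0,0.006,0,0,0,0,0,0,0,0,0,0]'|grep force;f
python3 -m inch '[0,0,0,0,0,0,0,0,0,0,0,0]'|grep force;f
```

```text
ft_force: [-11.3, -2.7, 3.8]
grip_force: 6.0
t 13.55 in reader [-0.0912  0.0007  0.0319] ya
ft_force: [-11.3, -4.8, 3.9]
grip_force: 6.1
t 13.8 in reader [-0.0904  0.0008  0.0318] yaw
ft_force: [-11.4, -4.0, 3.3]
grip_force: 6.1
t 14.05 in reader [-0.0904  0.0008  0.0318] ya
```

```bash
f(){ python3 st.py|head -1|cut -c1-46; }
python3 -m inch '[0,0.006,0,0,0,0]'|grep force;f
python3 -m inch '[0,0.006,0,0,0,0,0,0,0,0,0,0,0,0,0,0,0,0]'|grep force;f
python3 -m inch '[0,0,0,0,0,0,0,0,0,0,0,0]'|grep force;f
```

```text
ft_force: [-13.4, -4.8, 4.2]
grip_force: 7.2
t 14.175 in reader [-0.0898  0.0009  0.0316] y
ft_force: [-14.1, -4.2, 4.4]
grip_force: 7.4
t 14.55 in reader [-0.089   0.0011  0.0315] ya
ft_force: [-14.3, -4.4, 4.1]
grip_force: 7.4
t 14.8 in reader [-0.089   0.0011  0.0315] yaw
```

```bash
python3 -m inch '[0,-0.008,0,0,0,0,0,-0.008,0,0,0,0,0,-0.008,0,0,0,0,0,-0.008,0,0,0,0,0,-0.008,0,0,0,0,0,-0.008,0,0,0,0]'|grep force; python3 st.py|head -1; python3 -m inch '[0,-0.02,0,0,0,0,0,-0.04,0,0,0,0,0,-0.08,0,0,0,0,0,0,0,0,0,0,0,0,0,0,0,0]'|grep force
python3 - <<'E'
from workcell import manip
import cv2
b=[]
for c in("side","top"):
    a=manip.capture(c);a=(a[140:320,200:480] if c=="side" else a[120:300,200:480])[:,:,::-1]
    b.append(cv2.resize(a,(466,300),interpolation=cv2.INTER_CUBIC))
cv2.imwrite("pics/p3.png",cv2.vconcat(b))
E
```

```text
ft_force: [-0.1, 0.4, -0.4]
grip_force: 0.0
t 15.55 in reader [-0.0923 -0.0002  0.0337] yawx-target deg 0.05945848521815833 toolz [ 0.0036 -0.0005 -1.    ] F [-0.1129  0.3782 -0.4436] w 0.000310163741542857 j [-0.1858  0.7963  1.5465  0.0003  0.7951 -0.331 ]
ft_force: [0.4, -0.0, -0.4]
grip_force: 0.0
```

View pics/p3.png

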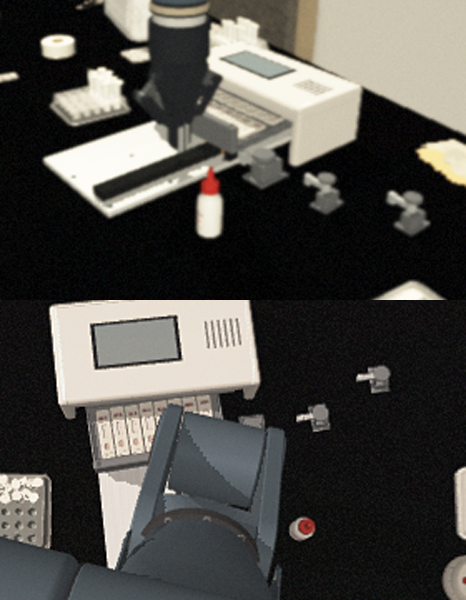

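The carriage sits inside the hood: its rear wall is at about (230,140) in the side half of the picture. The catch pad is still down at (263,150), and the bottle and rack are where they started. The arm has backed clear with zero contact force, so I am handing in.

```bash
python3 -c "
from workcell import manip
print(manip.close_job())"
```

```text
the job is handed in; nothing more can be done
None
```

I pressed the catch to its end stop, pushed the carriage on the rail line to the sprung stop and held it in about 6.5 mm (estimated from the push force, which stayed near 15 N). I then backed off, left the carriage in the hood against the stop, and handed the job in; no verdict came back.

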